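Seat the strap-end former in its forming die

TASK

One of the two loose wooden formers, the one with the round end, matches the pocket of the metal forming die. Seat it fully home in the pocket: its thin tongue tucked under the steel keeper strip, and the round end pressed down past the spring plunger so that the former lies flat on the pocket floor. Leave the square-ended former where it lies.

Things in the scene. Friction and masses are not known exactly. Their poses are not given: they have to be found in the camera images.
- round_former: the loose beech former to seat, 110 mm long (its x), 56 mm wide (its y), 26 mm thick, about 0.2 kg. Origin: centre of its underside; z up. Its +x end is a tongue: the last 16 mm are only 8 mm thick (level with the underside). Its -x end is a half circle of 28 mm radius.
- round_former_tongue (a point): middle of the lower edge of the round former's tongue end, 55 mm along +x from its origin
- square_former: the other loose beech former: same length, width, thickness, tongue and origin, but its -x end is square with sharp corners, so it does not fit the pocket. To be left alone.
- die: forming die fixed to the table: wooden base 196 x 118 x 10 mm (x, y, z) with aluminium pocket walls on it, 11 mm high (tops 21 mm above the table), 20 mm thick, 2 mm chamfers at the mouth except at the keeper end. Origin: centre of the base's underside; +x points to the keeper end. At the -x end a small block carries the plunger.
- pocket (a point): centre of the pocket's floor, 10 mm above the table, axes as the die's. The pocket has the round former's outline with 1.2 mm of clearance all round (112.4 x 58.4 mm), 11 mm deep: straight end at +x, half round end at -x. A seated former has its origin here and its top 36 mm above the table.
- keeper (a point): foot of the pocket's straight end wall, 56.2 mm along +x from the pocket centre. Above it lies the keeper, a steel strip 5 mm thick (21 to 26 mm above the table, screw heads to 29 mm) that overhangs the pocket by 8 mm: it bars placing straight down, so the tongue must go in tilted, into the 11 mm free below it.
- plunger (a joint): spring plunger in the middle of the pocket's round end: how far its nose is pushed back, m (0 = out, 0.008 = limit). The 12 mm wide nose slopes from the pocket's wall (2 mm above its top) to 4.7 mm into the pocket, 5 mm above the floor. The round end must be pressed down past it with 10 to 18 N, else it stays propped up 5 to 10 mm.
Not all that is in view belongs to the job. Leave any green look-alike of the round_former alone.

How it is judged:
At the end, for the whole second after the job is handed in: The round-ended former lies at rest on the pocket floor (underside within 2 mm of it, tilt under 0.025 rad), its origin within 4 mm of the pocket centre and its tongue's edge within 6 mm of the end wall's foot under the keeper; the square-ended former has moved less than 20 mm (z of round_former in the frame of pocket between -0.002 and 0.002 m and horizontal distance between round_former and pocket below 0.004 m and horizontal distance between round_former_tongue and keeper below 0.006 m and angle between round_former's own z axis and vertical below 0.025 rad and linear speed of round_former below 0.01 m/s and distance of square_former from where it was at the start of the episode below 0.02 m); the robot touches nothing.
It also fails if it takes over 48 s, if anything falls off the work surface, if the arm or the gripper's body presses on something with over 40 N, if the wrist force passes 120 N, or if a joint passes its speed limit or range.

ROBOT

A 6-joint arm with a two-finger parallel gripper is mounted at the origin on the work surface; the furniture and walls round the work are solid. World frame = base frame: x ahead of the robot, y to its left, z up, the work surface at z = 0. Lengths are in m, angles in rad, forces in N, time in s.
With the tool pointing down it reaches from about 0.225 to 0.875 m from the base axis. Payload 3.4 kg.
Tool frame: the origin (TCP) lies on the mounting face of the last link; the fingertips stand 173 mm ahead of it and the grasp point (between the pads) lies 155 mm ahead of it; z points along the fingers, y is the line along which they close (so a half turn about z gives the same grasp; the last joint's range is limited). The gripper opens to 85 mm and grips with 20 to 120 N. Pads are 22 mm wide; open, the fingers measure 114 mm over their backs; the gripper's body (76 mm by 85 mm) begins 54 mm behind the grasp point. The pads swing forward as they close: fully open they stand 13 mm farther back than shut.
Start: joints at [1.155, 0.276, 1.505, -0, 1.361, -0.121], TCP at [0.167, 0.55, 0.405] pointing down, gripper open.
Joint ranges: [-2.89, 2.89], [-0.75, 2.08], [0.22, 2.7], [-1.18, 4.32], [0.11, 2.71], [-2.7, 2.7]. Speed limits (rad/s): [2.57, 2.57, 3.14, 3.14, 3.14, 3.14].

INTERFACE

Orientations are given as a unit quaternion [w, x, y, z].
In Python, from rig import manip gives the robot as it stands.
- The arm moves only by the tool carry_out, never from a script. Its arguments are lists of equal length, an entry for each row: "linear": the shift along the world's x, y, z each as a share of 500 mm, from -1 to 1, a list of three; "angular": the turn, a rotation vector about the world's x, y, z each as a share of 0.08 rad, from -1 to 1, a list of three; "hand": the opening, from 0 (shut) to 1 (fully open). In form: {"linear": [[x, y, z], ...], "angular": [[rx, ry, rz], ...], "hand": [hand, ...]}. A call has 1 to 8 rows; each row shifts and turns the commanded pose from where the row before left it; what a row does not reach is not made up. A row lasts 1/12 s, in which the tool goes at most 41.7 mm and 7.16 degrees, less where a joint would pass 70% of its speed; a pose out of reach is approached as far as the arm can. A call with a number of a shift or a turn outside -1 to 1 is refused whole. A call with a gripper value outside its range is refused whole. The fingers move at their own pace and stop on an object; "force" is the grip in N (left out, the last holds). Time passes only in rows, so rows that do not move let the fingers close. It gives the time, the measured TCP pose, the force, the opening and the grip force at its end, in the units of the state.
- manip.get_state(): the state, without advancing time (a new reading comes with each control period).
- manip.get_image(name): name is "scene" or "top" or "wrist"; returns the picture (420x560x3 uint8, red, green, blue); there is no depth.
- manip.camera_params(name): a dict with "fx", "fy", "cx", "cy" (pixels), "view" (4x4, takes a point from world to camera coordinates); the wrist camera has in their place "hand_eye" (4x4, takes a point from camera to tool coordinates, whose origin is the TCP and whose axes are the flange's). Camera axes: x right, y down, z forward; pixel columns grow to the right and rows downward; lengths in m; the calibration is good to about 2 mm. A picture is of the moment at which its call begins: read the wrist's pose just before it. camera_params takes no time and is no camera call.
- manip.sign_off(): hands the job in; it is judged then, once.
The state is a dict: "clock": time; "qpos": joint angles; "qd": joint speeds; "effort": joint torques, N m; "position": TCP position; "ee_rot": TCP orientation; "contact_force": force on the tool from outside, world axes, zero at the start; "moment": the same for the moment, N m; "width": finger opening in m; "gripper_force": force on a finger pad.
Only numpy, scipy, OpenCV 4.12 (cv2) and the standard library are available. Lean on these libraries where they do the work, as an engineer would, in place of code of your own. Each camera call takes 0.05 s, during which the arm holds its last target. There are 200 camera calls.

## Working session

There is one attempt and no reset: what is moved stays moved. The work goes in short steps, Python scripts to look and compute and a tool call to move; the robot and the scene stay as the last step left them, time stands still between calls to the robot, and variables do not carry over. Pictures are saved under pics/ and viewed, at most 10 in all, crops included, and the job is handed in when it is done.

Besides the shell and the picture viewer there is one more tool, called after "Emit:" as name(argument=value, ...), one argument or row to a line, values as JSON. carry_out: Moves the arm, as the interface text tells. Its arguments: {"type":"object","properties":{"linear":{"type":"array"},"angular":{"type":"array"},"hand":{"type":"array"},"force":{"type":"number"}},"required":["linear","angular","hand"]}

```bash
mkdir -p pics; ls
python3 - <<'E'
from rig import manip
import cv2,numpy as np
s=manip.get_state();print(s)
for n in("top","scene"):
    im=manip.get_image(n);cv2.imwrite(f"pics/{n}0.png",im[:,:,::-1])
for n in("top","scene","wrist"):print(n,manip.camera_params(n))
E
```

```text
pics
{'clock': 0.0, 'qpos': array([ 1.15499895e+00,  2.76602806e-01,  1.50611943e+00, -6.58093326e-06,
        1.36067951e+00, -1.21006146e-01]), 'qd': array([-2.29917753e-04, -7.17715396e-04,  1.44080608e-03, -8.50914967e-05,
       -1.10777920e-04,  1.34232255e-04]), 'effort': array([ 1.18800135e-04, -4.16754985e+01, -2.45805216e+01, -3.53225705e-04,
        1.11157107e-02, -1.24361219e-05]), 'position': array([0.16698794, 0.55000669, 0.40384042]), 'ee_rot': array([-2.36775561e-04,  1.46861747e-01,  9.89156615e-01, -8.73015020e-04]), 'contact_force': array([ 0.0570735 ,  0.68672629, -0.62452681]), 'moment': array([ 0.05160237,  0.04605498, -0.03588422]), 'gripper_force': 0.0, 'width': 0.08553377922320139}
top {'fx': 546.6564346688731, 'fy': 546.6564346688731, 'cx': 281.3298966078077, 'cy': 211.36662403503104, 'view': array([[ 0.0281954 , -0.99957476,  0.00743742,  0.0594865 ],
       [-0.98914319, -0.02897312, -0.14407051,  0.54049759],
       [ 0.14422473, -0.00329455, -0.98953948,  1.46131527],
       [ 0.        ,  0.        ,  0.        ,  1.        ]])}
scene {'fx': 396.381623
[... 200 characters left out ...]
01, -5.73165137e-01, -7.55366299e-01,
         2.62006225e-01],
       [ 3.64879205e-01,  6.61394231e-01, -6.55302096e-01,
         6.62326820e-01],
       [ 0.00000000e+00,  0.00000000e+00,  0.00000000e+00,
         1.00000000e+00]])}
wrist {'fx': 345.92731991327383, 'fy': 345.92731991327383, 'cx': 272.93365598180156, 'cy': 211.73163556659605, 'hand_eye': array([[-7.06916469e-04, -9.47223083e-01, -3.20574377e-01,
         8.24500732e-02],
       [ 9.99999736e-01, -6.16261614e-04, -3.84244860e-04,
         2.85535818e-04],
       [ 1.66407918e-04, -3.20574564e-01,  9.47223269e-01,
         3.18456944e-02],
       [ 0.00000000e+00,  0.00000000e+00,  0.00000000e+00,
         1.00000000e+00]])}
```

View pics/top0.png

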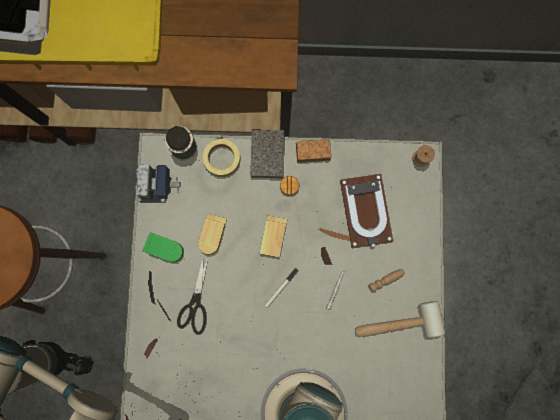

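View pics/scene0.png

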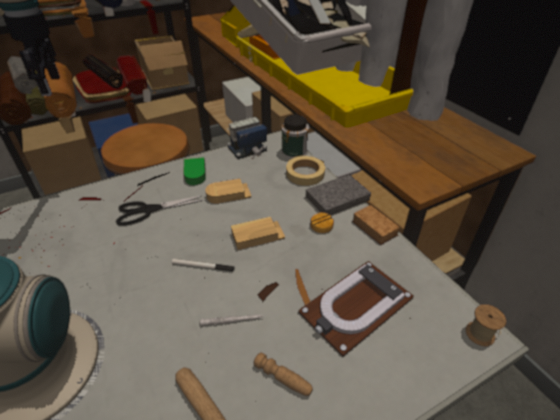

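Candidates: the wooden piece at top-view (212,234), rounded at the bottom end; the wooden piece at (273,237), square at the bottom end; and a green look-alike at (163,248). The one at (212,234) fits. I'll enlarge it and measure.

```bash
cat > h.py <<'E'
import numpy as np,cv2
from rig import manip
from scipy.spatial.transform import Rotation as R
def pose(s):
    T=np.eye(4);w,x,y,z=s["ee_rot"];T[:3,:3]=R.from_quat([x,y,z,w]).as_matrix();T[:3,3]=s["position"];return T
def c2w(n,s=None):
    p=manip.camera_params(n)
    return p,(np.linalg.inv(p["view"]) if n!="wrist" else pose(s)@p["hand_eye"])
def ray(px,z,n,s=None):
    p,T=c2w(n,s);px=np.atleast_2d(px).astype(float)
    d=np.c_[(px[:,0]-p["cx"])/p["fx"],(px[:,1]-p["cy"])/p["fy"],np.ones(len(px))]@T[:3,:3].T
    return T[:3,3]+d*((z-T[2,3])/d[:,2])[:,None]
def proj(P,n,s=None):
    p,T=c2w(n,s);c=np.c_[np.atleast_2d(P),np.ones(len(np.atleast_2d(P)))]@np.linalg.inv(T).T
    return np.c_[p["fx"]*c[:,0]/c[:,2]+p["cx"],p["fy"]*c[:,1]/c[:,2]+p["cy"]]
def grab(n,f):
    s=manip.get_state();im=manip.get_image(n);cv2.imwrite("pics/"+f,im[:,:,::-1]);return s,im
E
python3 - <<'E'
from h import *
im=cv2.imread("pics/top0.png")
a=cv2.resize(im[205:270,180:300],None,fx=4.5,fy=4.5,interpolation=3)
b=cv2.resize(im[165:255,330:400],None,fx=3.2,fy=3.2,interpolation=3)
h=max(a.shape[0],b.shape[0]);o=np.zeros((h,a.shape[1]+b.shape[1],3),np.uint8)
o[:a.shape[0],:a.shape[1]]=a;o[:b.shape[0],a.shape[1]:]=b;cv2.imwrite("pics/crop.png",o);print(o.shape)
hsv=cv2.cvtColor(im,cv2.COLOR_BGR2HSV)
m=cv2.inRange(hsv,(10,70,120),(30,255,255));m[:205]=0;m[265:]=0;m[:,:190]=0;m[:,295:]=0
for c in cv2.findContours(m,0,1)[0]:
    if cv2.contourArea(c)<200: continue
    w=ray(c[:,0],.02,"top")[:,:2].astype(np.float32);r=cv2.minAreaRect(w);print(cv2.minAreaRect(c),r,cv2.boxPoints(r).round(3).tolist())
for p in [(374,246),(351,187),(378,184)]:print(ray(p,.02,"top"))
E
```

```text
(292, 764, 3)
((272.8077392578125, 235.9615478515625), (20.396076202392578, 38.830989837646484), 11.309932708740234) ((0.47230327129364014, 0.0964122861623764), (0.05619670823216438, 0.10761019587516785), 80.3231201171875) [[0.41499999165534973, 0.07800000160932541], [0.5210000276565552, 0.05999999865889549], [0.5299999713897705, 0.11500000208616257], [0.42399999499320984, 0.13300000131130219]]
((210.45431518554688, 234.20538330078125), (20.95332908630371, 39.73513412475586), 17.744672775268555) ((0.4720315635204315, 0.26874470710754395), (0.05827084183692932, 0.10911949723958969), 74.7853012084961) [[0.41200000047683716, 0.2549999952316284], [0.5170000195503235, 0.22599999606609344], [0.5320000052452087, 0.28299999237060547], [0.4269999861717224, 0.3109999895095825]]
[[ 0.4523365  -0.18322007  0.02      ]]
[[ 0.6159579  -0.11813838  0.02      ]]
[[ 0.62675812 -0.1937911   0.02      ]]
```

View pics/crop.png

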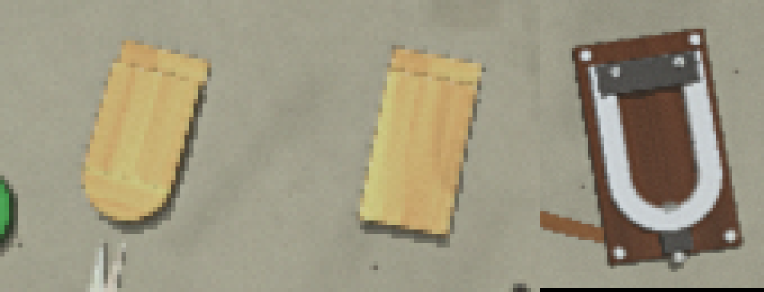

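The crop confirms it: the left piece has the round end (bottom) and the tongue at the top, and the middle piece is square-ended. The die is on the right, with keeper at the top and plunger at the bottom. I'll move above the round former for a close look.

Emit:
carry_out(
  linear=[
    [0.051,-0.047,-0.009],
    [0.051,-0.047,-0.009],
    [0.051,-0.047,-0.009],
    [0.051,-0.047,-0.009],
    [0.051,-0.047,-0.009],
    [0.051,-0.047,-0.009],
    [0.051,-0.047,-0.009],
    [0.051,-0.047,-0.009],
  ],
  angular=[
    [0,0,0.03],
    [0,0,0.03],
    [0,0,0.03],
    [0,0,0.03],
    [0,0,0.03],
    [0,0,0.03],
    [0,0,0.03],
    [0,0,0.03],
  ],
  hand=[1,1,1,1,1,1,1,1],
)

```text
clock: 0.77
position: [0.3719, 0.3608, 0.3682]
ee_rot: [-0.0, 0.137, 0.991, -0.0]
contact_force: [-0.6, 0.8, -0.9]
width: 0.0855
gripper_force: 0.0
```

Emit:
carry_out(
  linear=[
    [0.051,-0.047,-0.009],
    [0.051,-0.047,-0.009],
    [0.051,-0.047,-0.009],
    [0.051,-0.047,-0.009],
    [0,0,0],
    [0,0,0],
  ],
  angular=[
    [0,0,0.03],
    [0,0,0.03],
    [0,0,0.03],
    [0,0,0.03],
    [0,0,0],
    [0,0,0],
  ],
  hand=[1,1,1,1,1,1],
)

```text
clock: 1.27
position: [0.4741, 0.2669, 0.3498]
ee_rot: [-0.001, 0.134, 0.991, -0.0]
contact_force: [-0.5, 0.9, -0.8]
width: 0.0853
gripper_force: 0.0
```

Run:
```python
from h import *
s,im=grab("wrist","w1.png");print(s["clock"],s["position"],R.from_matrix(pose(s)[:3,:3]).as_rotvec(),s["contact_force"])
hsv=cv2.cvtColor(im,cv2.COLOR_RGB2HSV)
m=cv2.inRange(hsv,(10,60,110),(30,255,255))
for c in cv2.findContours(m,0,1)[0]:
    if cv2.contourArea(c)<1500: continue
    w=ray(c[:,0],.026,"wrist",s)[:,:2].astype(np.float32);r=cv2.minAreaRect(w);print(cv2.minAreaRect(c),r,cv2.boxPoints(r).round(4).tolist())
```

```text
1.2667 [0.47412044 0.26685644 0.34983824] [-4.21924206e-01 -3.11145429e+00  1.13275866e-03] [-0.461791    0.93461457 -0.81905882]
((318.28143310546875, 373.75506591796875), (107.48190307617188, 59.935096740722656), 9.162345886230469) ((0.6791670322418213, 0.2628934383392334), (0.11916884034872055, 0.07828640192747116), 62.853477478027344) [[0.6171000003814697, 0.22769999504089355], [0.6868000030517578, 0.19200000166893005], [0.7411999702453613, 0.29809999465942383], [0.671500027179718, 0.33379998803138733]]
((95.19158935546875, 230.59869384765625), (119.4339828491211, 65.67916870117188), 72.25532531738281) ((0.466354101896286, 0.10264143347740173), (0.0646059587597847, 0.10035509616136551), 80.55827331542969) [[0.4115999937057495, 0.07900000363588333], [0.5105999708175659, 0.0625], [0.5212000012397766, 0.12630000710487366], [0.4221999943256378, 0.14270000159740448]]
((272.5814514160156, 182.03672790527344), (113.78900909423828, 65.18787384033203), 87.70938873291016) ((0.46583858132362366, 0.2689574956893921), (0.055803168565034866, 0.10135186463594437), 76.79048919677734) [[0.4101000130176544, 0.2533999979496002], [0.5088000297546387, 0.23019999265670776], [0.5214999914169312, 0.28450000286102295], [0.42289999127388, 0.3077000081539154]]
```

View pics/w1.png

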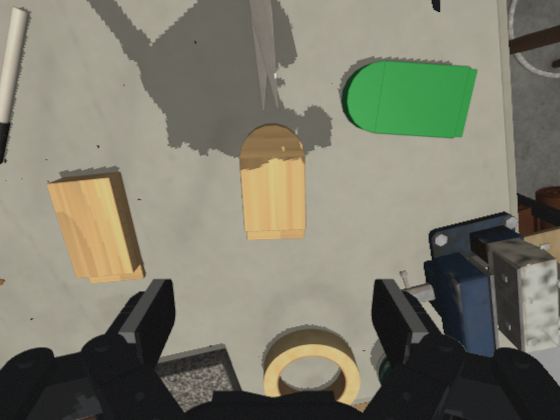

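The wrist view shows the round former with its round end at (272,125) and tongue end at (275,238), the square one at left (95,230), and the green one at (415,98). The tongue end matches its predicted position. I'll descend and grip.

Emit:
carry_out(
  linear=[
    [-0.003,0.0005,-0.048],
    [-0.003,0.0005,-0.048],
    [-0.003,0.0005,-0.048],
    [-0.003,0.0005,-0.048],
    [-0.003,0.0005,-0.048],
    [-0.003,0.0005,-0.048],
    [0,0,-0.022],
    [0,0,-0.022],
  ],
  angular=[
    [0,0,0.08],
    [0,0,0.08],
    [0,0,0.08],
    [0,0,0.08],
    [0,0,0.08],
    [0,0,0.08],
    [0,0,0],
    [0,0,0],
  ],
  hand=[1,1,1,1,1,1,1,1],
)

```text
clock: 1.98
position: [0.4623, 0.2708, 0.1835]
ee_rot: [-0.001, 0.112, 0.994, -0.0]
contact_force: [0.6, 0.0, 0.2]
width: 0.0853
gripper_force: 0.0
```

Emit:
carry_out(
  linear=[
    [0,0,0],
    [0,0,0],
    [0,0,0],
    [0,0,0],
    [0,0,0],
    [0,0,0],
    [0,0,0],
    [0,0,0],
  ],
  angular=[
    [0,0,0],
    [0,0,0],
    [0,0,0],
    [0,0,0],
    [0,0,0],
    [0,0,0],
    [0,0,0],
    [0,0,0],
  ],
  hand=[0.9,0.6,0.4,0.4,0.4,0.4,0.4,0.4],
  force=60,
)

```text
clock: 2.65
position: [0.4643, 0.2702, 0.1859]
ee_rot: [0.001, 0.114, 0.994, 0.001]
contact_force: [-1.0, 2.1, 7.0]
width: 0.0541
gripper_force: 64.6
```

Emit:
carry_out(
  linear=[
    [0,0,0.02],
    [0,0,0.04],
    [0,0,0.06],
    [0,0,0.06],
    [0,0,0.06],
    [0,0,0.04],
    [0,0,0.0],
    [0,0,0],
  ],
  angular=[
    [0,0,0],
    [0,0,0],
    [0,0,0],
    [0,0,0],
    [0,0,0],
    [0,0,0],
    [0,0,0],
    [0,0,0],
  ],
  hand=[0.4,0.4,0.4,0.4,0.4,0.4,0.4,0.4],
)

```text
clock: 3.32
position: [0.4641, 0.2696, 0.3259]
ee_rot: [0.001, 0.114, 0.994, 0.001]
contact_force: [0.1, -0.3, -0.8]
width: 0.0543
gripper_force: 63.8
```

Run:
```python
from h import *
s,im=grab("wrist","w2.png");print(s["clock"],s["position"],s["width"])
```

```text
3.3167 [0.46409469 0.26955262 0.32590282] 0.05434964338173526
```

View pics/w2.png

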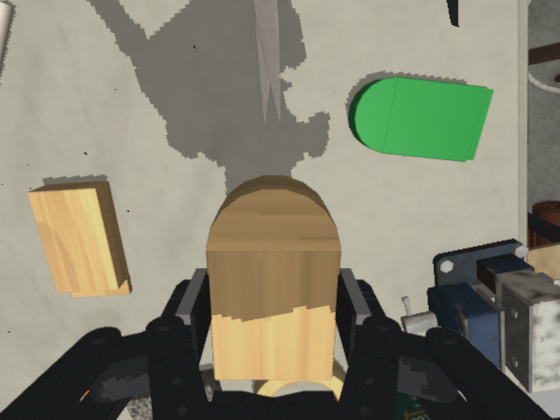

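The former is held straight and centred: round tip at (272,176), sides at columns 208 and 340. Next I'll compute its pose in the tool and a coarse die pose.

Run:
```python
from h import *
p=manip.camera_params("wrist");H=p["hand_eye"]
def tl(px,z):
    d=H[:3,:3]@np.array([(px[0]-p["cx"])/p["fx"],(px[1]-p["cy"])/p["fy"],1]);return H[:3,3]+d*((z-H[2,3])/d[2])
for z in(.155,.160,.165):
    print(z,tl((272,176),z),tl((208,245),z)[1],tl((340,245),z)[1],tl((214,380),z),tl((334,380),z))
im=cv2.imread("pics/top0.png");hsv=cv2.cvtColor(im,cv2.COLOR_BGR2HSV)
m=np.zeros(im.shape[:2],np.uint8);m[168:252,334:400]=cv2.inRange(hsv,(0,60,20),(20,255,110))[168:252,334:400]
c=max(cv2.findContours(m,0,1)[0],key=cv2.contourArea)
w=ray(c[:,0],.01,"top")[:,:2].astype(np.float32);r=cv2.minAreaRect(w);print(r,cv2.boxPoints(r))
```

```text
0.155 [ 5.44515638e-02 -9.50725195e-05  1.55000000e-01] -0.025002465522743104 0.02627808487607864 [-0.03915753 -0.0263381   0.155     ] [-0.03918439  0.02765084  0.155     ]
0.16 [ 5.33156299e-02 -1.10697068e-04  1.60000000e-01] -0.02602931983657263 0.02733319951531355 [-0.04409395 -0.02741918  0.16      ] [-0.04412191  0.02876169  0.16      ]
0.165 [ 5.21796959e-02 -1.26321617e-04  1.65000000e-01] -0.027056174150402155 0.028388314154548466 [-0.04903038 -0.02850026  0.165     ] [-0.04905942  0.02987254  0.165     ]
((0.5533575415611267, -0.16206663846969604), (0.1955966353416443, 0.11811062693595886), 10.366772651672363) [[ 0.44652876 -0.12157402]
 [ 0.4677826  -0.23775661]
 [ 0.6601863  -0.20255926]
 [ 0.63893247 -0.08637667]]
```

Emit:
carry_out(
  linear=[
    [0.0247,-0.0702,0.009],
    [0.0247,-0.0702,0.009],
    [0.0247,-0.0702,0.009],
    [0.0247,-0.0702,0.009],
    [0.0247,-0.0702,0.009],
    [0.0247,-0.0702,0.009],
  ],
  angular=[
    [0,0,0.427],
    [0,0,0.427],
    [0,0,0.427],
    [0,0,0.427],
    [0,0,0.427],
    [0,0,0.427],
  ],
  hand=[0.4,0.4,0.4,0.4,0.4,0.4],
)

```text
clock: 3.87
position: [0.5378, 0.0573, 0.3496]
ee_rot: [-0.002, 0.01, 1.0, 0.0]
contact_force: [-0.5, -0.1, -1.1]
width: 0.0542
gripper_force: 63.9
```

Emit:
carry_out(
  linear=[
    [0.0247,-0.0702,0.009],
    [0.0247,-0.0702,0.009],
    [0.0247,-0.0702,0.009],
    [0.0247,-0.0702,0.009],
    [0.0247,-0.0702,0.009],
    [0.0247,-0.0702,0.009],
    [0,0,0],
    [0,0,0],
  ],
  angular=[
    [0,0,0.427],
    [0,0,0.427],
    [0,0,0.427],
    [0,0,0.427],
    [0,0,0.427],
    [0,0,0.427],
    [0,0,0],
    [0,0,0],
  ],
  hand=[0.4,0.4,0.4,0.4,0.4,0.4,0.4,0.4],
)

```text
clock: 4.53
position: [0.6124, -0.1537, 0.3759]
ee_rot: [-0.002, -0.089, 0.996, 0.001]
contact_force: [-0.7, -0.2, -1.2]
width: 0.0543
gripper_force: 64.0
```

Run:
```python
from h import *
s,im=grab("wrist","w3.png");print(s["clock"],s["position"],s["ee_rot"],s["width"])
np.save("w3.npy",np.r_[s["position"],s["ee_rot"]])
```

```text
4.5333 [ 0.61237503 -0.15367084  0.37588451] [-2.04957341e-03 -8.92049852e-02  9.96010689e-01  9.88421743e-04] 0.05426809242662487
```

View pics/w3.png

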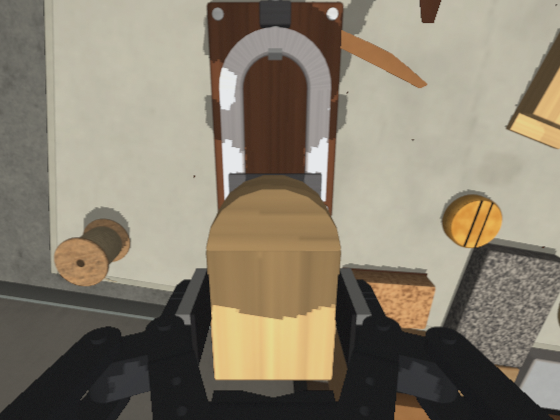

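The wrist view shows the die well: plunger block at (275,12), nose at (275,52), pocket between columns 243 and 307, and the keeper's edge at row 175 just above the held former. I'll measure the edges.

Run:
```python
from h import *
q=np.load("w3.npy");s={"position":q[:3],"ee_rot":q[3:]}
im=cv2.imread("pics/w3.png");hsv=cv2.cvtColor(im,cv2.COLOR_BGR2HSV).astype(int)
br=((hsv[:,:,1]>90)&(hsv[:,:,2]<130)).astype(int)
P=[]
for r in range(75,160,4):
    row=br[r,195:355];d=np.diff(row);e=np.where(d!=0)[0]+195.5
    print(r,e.tolist())
for c in (240,250,258,275,292,300,310):
    print(c,[int(v) for v in hsv[0:12,c,2]],[int(v) for v in hsv[22:32,c,2]],[int(v) for v in hsv[46:66,c,2]],[int(v) for v in hsv[166:182,c,2]])
```

```text
75 [210.5, 219.5, 245.5, 303.5, 330.5, 338.5]
79 [210.5, 218.5, 244.5, 304.5, 331.5, 338.5]
83 [210.5, 218.5, 243.5, 305.5, 331.5, 338.5]
87 [211.5, 217.5, 243.5, 306.5, 331.5, 337.5]
91 [211.5, 218.5, 243.5, 306.5, 331.5, 337.5]
95 [211.5, 218.5, 243.5, 305.5, 331.5, 337.5]
99 [211.5, 218.5, 243.5, 305.5, 330.5, 337.5]
103 [212.5, 218.5, 243.5, 305.5, 330.5, 337.5]
107 [212.5, 219.5, 243.5, 305.5, 330.5, 336.5]
111 [212.5, 219.5, 243.5, 305.5, 330.5, 336.5]
115 [212.5, 219.5, 244.5, 305.5, 330.5, 336.5]
119 [213.5, 219.5, 244.5, 305.5, 329.5, 336.5]
123 [213.5, 219.5, 244.5, 305.5, 329.5, 336.5]
127 [213.5, 219.5, 244.5, 305.5, 329.5, 335.5]
131 [213.5, 220.5, 244.5, 304.5, 329.5, 335.5]
135 [214.5, 220.5, 244.5, 304.5, 329.5, 335.5]
139 [214.5, 220.5, 244.5, 304.5, 328.5, 335.5]
143 [214.5, 220.5, 244.5, 304.5, 328.5, 334.5]
147 [214.5, 220.5, 244.5, 304.5, 328.5, 334.5]
151 [214.5, 220.5, 245.5, 304.5, 328.5, 334.5]
155 [214.5, 221.5, 244.5, 304.5, 328.5, 334.5]
159 [215.5, 221.5, 244.5, 304.5, 327.5, 333.5]
240 [116, 107, 76, 65, 68, 69, 68, 69, 69, 70, 69, 70] [70, 68, 70, 68, 6
[... 1068 characters left out ...]
7] [156, 156, 157, 159, 160, 160, 160, 159, 156, 140, 121, 114, 102, 86, 78, 75, 75, 75, 75, 76] [71, 70, 71, 71, 73, 73, 75, 54, 53, 58, 61, 64, 83, 93, 92, 88]
300 [113, 101, 76, 67, 69, 71, 72, 73, 72, 73, 71, 72] [74, 73, 73, 75, 76, 76, 77, 78, 77, 76] [158, 157, 156, 157, 158, 160, 162, 160, 160, 159, 159, 160, 161, 159, 156, 147, 134, 121, 115, 106] [73, 72, 72, 73, 72, 72, 72, 52, 54, 58, 60, 60, 60, 61, 64, 88]
310 [183, 160, 107, 72, 67, 68, 69, 70, 68, 69, 68, 69] [72, 73, 73, 73, 73, 73, 72, 73, 72, 72] [160, 157, 156, 156, 156, 158, 162, 161, 159, 159, 160, 161, 160, 157, 157, 156, 158, 161, 162, 160] [234, 235, 235, 234, 234, 234, 192, 105, 76, 98, 103, 103, 103, 101, 102, 102]
```

```bash
cat > die.py <<'E'
from h import *
q=np.load("w3.npy");s={"position":q[:3],"ee_rot":q[3:]}
im=cv2.imread("pics/w3.png");hsv=cv2.cvtColor(im,cv2.COLOR_BGR2HSV).astype(int)
br=((hsv[:,:,1]>90)&(hsv[:,:,2]<130)).astype(int)
E6=np.array([[r]+(np.where(np.diff(br[r,195:355])!=0)[0]+195.5+.5-.5).tolist() for r in range(100,161)if np.count_nonzero(np.diff(br[r,195:355]))==6])
ls=[]
for k,z in((1,.010),(6,.010),(2,.021),(5,.021),(3,.021),(4,.021)):
    w=ray(np.c_[E6[:,k],E6[:,0]],z,"wrist",s)[:,:2]
    a,b=np.polyfit(w[:,0],w[:,1],1);ls.append((a,b));print(k,np.degrees(np.arctan(a)),a*.5534+b)
yaw=np.radians(10.37)
T=pose(s);print("tool -x yaw",np.degrees(np.arctan2(-T[1,0],-T[0,0])),"tool z",T[:3,2])
for n,px,z in(("base end",(245,2),.01),("base end",(300,2),.01),("keeper low",(275,172.5),.021),("keeper top",(240,174.5),.026),("keeper top",(310,174.5),.026),("wall",(275,47.5),.021)):
    print(n,ray(px,z,"wrist",s)[0])
E
python3 die.py
```

```text
1 10.270618306944376 -0.2201824543760843
6 10.21694623114633 -0.10315513100488537
2 10.16120460204808 -0.21238602413684787
5 10.434679970410825 -0.11096121175578558
3 10.107246660692606 -0.18986965278216225
4 10.445115889072172 -0.13362848707470315
tool -x yaw 10.236032112410454 tool z [-0.00425914  0.00160329 -0.99998964]
base end [ 0.46074107 -0.20404222  0.01      ]
base end [ 0.45247153 -0.15817163  0.01      ]
keeper low [ 0.59835691 -0.15327141  0.021     ]
keeper top [ 0.60497864 -0.18541865  0.026     ]
keeper top [ 0.59340019 -0.12088526  0.026     ]
wall [ 0.49208528 -0.17259106  0.021     ]
```

Die centre is about (0.5525,-0.162), yaw 10.3°. The wrist and top cameras agree to about 1 mm. Next I'll tilt 15° and hover before entry.

Emit:
carry_out(
  linear=[
    [-0.0069,-0.0007,-0.0327],
    [-0.0069,-0.0007,-0.0327],
    [-0.0069,-0.0007,-0.0327],
    [-0.0069,-0.0007,-0.0327],
    [-0.0069,-0.0007,-0.0327],
    [-0.0069,-0.0007,-0.0327],
    [-0.0069,-0.0007,-0.0327],
    [-0.0069,-0.0007,-0.0327],
  ],
  angular=[
    [-0.073,0.402,0],
    [-0.073,0.402,0],
    [-0.073,0.402,0],
    [-0.073,0.402,0],
    [-0.073,0.402,0],
    [-0.073,0.402,0],
    [-0.073,0.402,0],
    [-0.073,0.402,0],
  ],
  hand=[0.4,0.4,0.4,0.4,0.4,0.4,0.4,0.4],
)

```text
clock: 5.25
position: [0.5843, -0.1542, 0.2461]
ee_rot: [-0.132, -0.09, 0.987, -0.012]
contact_force: [-0.4, -0.2, -2.3]
width: 0.054
gripper_force: 64.0
```

Emit:
carry_out(
  linear=[
    [0,0,0],
    [0,0,0],
    [0,0,0],
  ],
  angular=[
    [0,0,0],
    [0,0,0],
    [0,0,0],
  ],
  hand=[0.4,0.4,0.4],
)

```text
clock: 5.5
position: [0.5852, -0.1545, 0.2483]
ee_rot: [-0.129, -0.09, 0.987, -0.012]
contact_force: [0.2, -0.3, -1.4]
width: 0.0542
gripper_force: 64.0
```

```bash
cat > st.py <<'E'
from h import *
def rep(s,og=-.0045):
    a=np.array([np.cos(np.radians(10.27)),np.sin(np.radians(10.27)),0]);n=np.array([-a[1],a[0],0]);C=np.array([.5525,-.1619,.010])
    T=pose(s)
    for nm,p in(("TCP",(0,0,0)),("tongue",(og-.055,.0004,.186)),("origin",(og,.0004,.186)),("roundend",(og+.055,.0004,.186))):
        w=T[:3,:3]@np.array(p)+T[:3,3]-C;print(nm,"u %.1f v %.1f z %.1f mm"%(1e3*w@a,1e3*w@n,1e3*w[2]))
    fx=-T[:3,0];print("tilt",np.degrees(np.arcsin(-fx[2])),"yaw",np.degrees(np.arctan2(fx[1],fx[0])),"roll",np.degrees(np.arcsin(T[2,1])),"F die",[round(float(s["contact_force"]@k),1) for k in(a,n,np.array([0,0,1]))],"t",s["clock"],"w",s["width"],s["gripper_force"])
if __name__=="__main__":
    rep(manip.get_state())
E
python3 st.py
```

```text
TCP u 33.5 v 1.4 z 238.3 mm
tongue u 43.1 v 1.9 z 43.2 mm
origin u -10.0 v 1.7 z 57.4 mm
roundend u -63.2 v 1.6 z 71.5 mm
tilt 14.912157632511729 yaw 10.439858626089539 roll 0.006923207418788621 F die [0.2, -0.3, -1.4] t 5.5 w 0.0542249006088682 64.03577327728271
```

Emit:
carry_out(
  linear=[
    [0.0003,-0.0017,-0.02],
    [0.0003,-0.0017,-0.02],
    [0,0,-0.01],
    [0,0,-0.006],
    [0,0,0],
    [0,0,0],
  ],
  angular=[
    [0,0,-0.02],
    [0,0,-0.017],
    [0,0,0],
    [0,0,0],
    [0,0,0],
    [0,0,0],
  ],
  hand=[0.4,0.4,0.4,0.4,0.4,0.4],
)

```text
clock: 6.0
position: [0.5849, -0.156, 0.2197]
ee_rot: [-0.13, -0.089, 0.987, -0.011]
contact_force: [-0.1, 0.4, -2.6]
width: 0.0541
gripper_force: 64.1
```

```bash
python3 st.py
python3 - <<'E'
from h import *
s,im=grab("wrist","w4.png")
E
```

```text
TCP u 33.0 v -0.0 z 209.7 mm
tongue u 42.3 v 0.6 z 14.7 mm
origin u -10.8 v 0.6 z 28.9 mm
roundend u -63.9 v 0.6 z 43.1 mm
tilt 14.998125173693957 yaw 10.279722631358837 roll 0.055796075868552605 F die [-0.0, 0.4, -2.6] t 6.0 w 0.054106827870340116 64.0888524055481
```

View pics/w4.png

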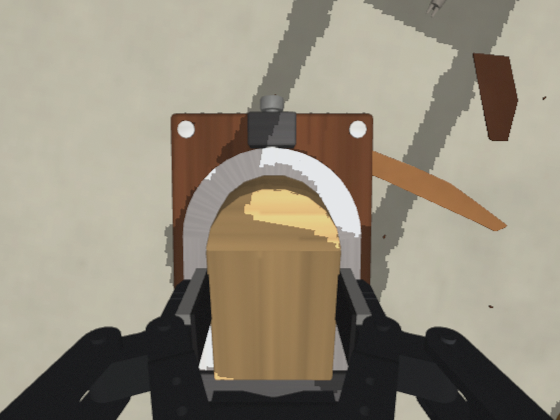

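The wrist view shows the die centred at column about 272 (screws 186 and 358, plunger 272), with the former spanning 208–340. That puts it about 0.5 mm off to the side, which I'll correct while lowering.

Emit:
carry_out(
  linear=[
    [0.0001,-0.0009,-0.01],
    [0,0,-0.006],
    [0,0,-0.004],
    [0,0,-0.002],
    [0,0,0],
    [0,0,0],
  ],
  angular=[
    [0,0,0],
    [0,0,0],
    [0,0,0],
    [0,0,0],
    [0,0,0],
    [0,0,0],
  ],
  hand=[0.4,0.4,0.4,0.4,0.4,0.4],
)

```text
clock: 6.55
position: [0.585, -0.1564, 0.2088]
ee_rot: [-0.13, -0.089, 0.987, -0.011]
contact_force: [-0.0, 0.0, -1.3]
width: 0.0542
gripper_force: 64.1
```

```bash
python3 st.py
```

```text
TCP u 33.0 v -0.4 z 198.8 mm
tongue u 42.3 v 0.1 z 3.8 mm
origin u -10.8 v 0.1 z 18.0 mm
roundend u -63.9 v 0.1 z 32.2 mm
tilt 14.989545913627802 yaw 10.283798237913189 roll 0.04934444332680401 F die [-0.0, 0.0, -1.3] t 6.55 w 0.05417738369292912 64.08872723579407
```

Emit:
carry_out(
  linear=[
    [0,0,-0.002],
    [0,0,-0.002],
    [0,0,-0.002],
    [0,0,0],
    [0,0,0],
  ],
  angular=[
    [0,0,0],
    [0,0,0],
    [0,0,0],
    [0,0,0],
    [0,0,0],
  ],
  hand=[0.4,0.4,0.4,0.4,0.4],
)

```text
clock: 6.97
position: [0.585, -0.1564, 0.2058]
ee_rot: [-0.13, -0.089, 0.987, -0.011]
contact_force: [1.1, -0.5, -1.3]
width: 0.0544
gripper_force: 64.1
```

```bash
python3 st.py
```

```text
TCP u 33.0 v -0.4 z 195.8 mm
tongue u 42.3 v 0.2 z 0.8 mm
origin u -10.8 v 0.2 z 15.0 mm
roundend u -63.9 v 0.1 z 29.2 mm
tilt 14.991067108315985 yaw 10.285716933733815 roll 0.05040291569177003 F die [1.0, -0.7, -1.3] t 6.9667 w 0.05439318666611501 64.08868789672852
```

Emit:
carry_out(
  linear=[
    [0.0059,0.0011,0],
    [0.0059,0.0011,0],
    [0.0059,0.0011,0],
    [0.002,0.0004,0],
    [0,0,0],
    [0,0,0],
  ],
  angular=[
    [0,0,0],
    [0,0,0],
    [0,0,0],
    [0,0,0],
    [0,0,0],
    [0,0,0],
  ],
  hand=[0.4,0.4,0.4,0.4,0.4,0.4],
)

```text
clock: 7.47
position: [0.5942, -0.1548, 0.2059]
ee_rot: [-0.131, -0.089, 0.987, -0.011]
contact_force: [-4.5, -0.8, 1.0]
width: 0.054
gripper_force: 64.2
```

```bash
python3 st.py
```

```text
TCP u 42.3 v -0.4 z 195.9 mm
tongue u 51.1 v 0.2 z 0.8 mm
origin u -2.0 v 0.1 z 15.2 mm
roundend u -55.1 v 0.1 z 29.5 mm
tilt 15.134687647710964 yaw 10.297082459898363 roll 0.04987870388969055 F die [-4.6, 0.0, 1.0] t 7.4667 w 0.054048254944177476 64.20403361320496
```

Emit:
carry_out(
  linear=[
    [-0.01,-0.0018,-0.0008],
    [-0.01,-0.0018,-0.0008],
    [0,0,0],
    [0.002,0.0004,0],
    [0.002,0.0004,0],
    [0,0,0],
    [0,0,0],
  ],
  angular=[
    [0.058,-0.322,0],
    [0.058,-0.322,0],
    [0,0,0],
    [0,0,0],
    [0,0,0],
    [0,0,0],
    [0,0,0],
  ],
  hand=[0.4,0.4,0.4,0.4,0.4,0.4,0.4],
)

```text
clock: 8.05
position: [0.5853, -0.1561, 0.205]
ee_rot: [-0.107, -0.089, 0.99, -0.009]
contact_force: [-7.6, -1.5, 2.1]
width: 0.0548
gripper_force: 64.3
```

```bash
python3 st.py
```

```text
TCP u 33.3 v -0.2 z 195.0 mm
tongue u 51.5 v 0.6 z 0.6 mm
origin u -2.2 v 0.5 z 12.4 mm
roundend u -55.9 v 0.5 z 24.2 mm
tilt 12.38385550982932 yaw 10.32083037737178 roll 0.09491456070678127 F die [-7.8, -0.2, 2.1] t 8.05 w 0.05481367754952552 64.2859947681427
```

Run:
```python
from h import *
s,w=grab("wrist","w5.png");s,c=grab("scene","s5.png");s,t=grab("top","t5.png")
a=w[100:400,140:400]
b=cv2.resize(c[250:355,290:420],None,fx=4,fy=4,interpolation=2)
o=np.zeros((420,260+520,3),np.uint8);o[:300,:260]=a;o[:,260:]=b
cv2.imwrite("pics/comp5.png",o[:,:,::-1])
```

```text
(no output)
```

View pics/comp5.png

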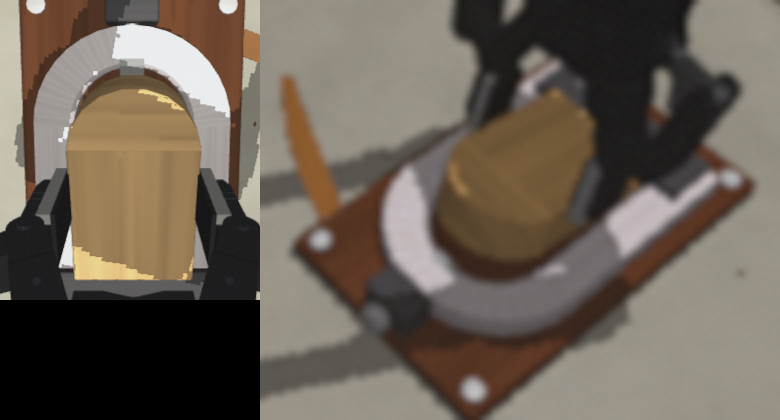

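The left view shows the former straight in the pocket, with a gap left at the round end and the tip near crop row 78. The scene view shows it well aligned, with the tongue under the keeper side. I'll recheck the die's position along its axis from this closer pose.

Run:
```python
from h import *
s=manip.get_state();im=cv2.imread("pics/w5.png");hsv=cv2.cvtColor(im,cv2.COLOR_BGR2HSV)
a=np.array([np.cos(np.radians(10.27)),np.sin(np.radians(10.27)),0]);C=np.array([.5525,-.1619,0])
def u(px,z): return round(float((ray(px,z,"wrist",s)[0]-C)@a*1e3),1)
for c in (230,240,310,320):
    col=hsv[30:130,c,1].astype(int);k=[i+30.5 for i in np.where(np.abs(np.diff((col>90).astype(int))))[0]];print(c,k,"base end u",[u((c,r),.010) for r in k])
for c in (258,286):
    col=hsv[100:200,c];print(c,[(i+100,int(x[1]),int(x[2])) for i,x in enumerate(col) if i%1==0 and 18<i<90][::2])
print("tip bottom",u((272,178),.034),"tip top",u((272,178),.059))
for r in (376,380):print("step top edge",r,u((272,r),.010+(16*.2145+25.4+0.6)*1e-3))
for r in range(120,186,6):print(r,u((272,r),.021),u((272,r),.010),end="; ")
```

```text
230 [np.float64(86.5)] base end u [-97.6]
240 [np.float64(86.5)] base end u [-97.6]
310 [np.float64(86.5)] base end u [-97.6]
320 [np.float64(86.5)] base end u [-97.6]
258 [(119, 6, 82), (121, 9, 55), (123, 0, 40), (125, 3, 81), (127, 2, 236), (129, 2, 236), (131, 1, 236), (133, 1, 223), (135, 12, 166), (137, 11, 166), (139, 3, 237), (141, 3, 237), (143, 4, 238), (145, 4, 238), (147, 4, 238), (149, 4, 238), (151, 4, 238), (153, 4, 238), (155, 4, 238), (157, 3, 238), (159, 3, 192), (161, 12, 167), (163, 12, 155), (165, 13, 135), (167, 12, 130), (169, 98, 83), (171, 134, 78), (173, 139, 79), (175, 144, 78), (177, 109, 94), (179, 110, 95), (181, 109, 91), (183, 105, 92), (185, 111, 99), (187, 114, 101), (189, 110, 107)]
286 [(119, 5, 94), (121, 5, 56), (123, 6, 45), (125, 4, 61), (127, 3, 238), (129, 3, 238), (131, 4, 238), (133, 4, 238), (135, 4, 238), (137, 3, 238), (139, 4, 238), (141, 4, 238), (143, 4, 238), (145, 4, 238), (147, 3, 238), (149, 3, 238), (151, 3, 238), (153, 3, 238), (155, 4, 238), (157, 4, 238), (159, 4, 238), (161, 4, 238), (163, 4, 238), (165, 13, 214), (167, 15, 204), (169, 78, 85), (171, 137, 78), (173, 138, 76), (175, 137, 78), (177, 108, 102), (179, 112, 98), (181, 106, 96), (183, 110, 97), (185, 108, 99), (187, 113, 108), (189, 112, 161)]
tip bottom -51.7 tip top -52.0
step top edge 376 40.3
step top edge 380 42.3
120 -79.3 -81.0; 126 -76.5 -78.0; 132 -73.6 -74.9; 138 -70.8 -71.9; 144 -67.9 -68.8; 150 -65.1 -65.8; 156 -62.2 -62.7; 162 -59.3 -59.6; 168 -56.4 -56.5; 174 -53.4 -53.4; 180 -50.5 -50.3;
```

The die pose holds (base end −97.6 against −98). The tip at u=−51.7 means the tongue really is at the end wall, so my grasp offset was about 4.5 mm off. I'll back off slightly and rotate about the tongue edge to about 5°.

Emit:
carry_out(
  linear=[
    [-0.0035,-0.0006,0],
    [-0.0123,-0.0022,-0.0023],
    [-0.0123,-0.0022,-0.0023],
    [-0.0123,-0.0022,-0.0023],
    [-0.0123,-0.0022,-0.0023],
    [0,0,0],
    [0,0,0],
  ],
  angular=[
    [0,0,0],
    [0.072,-0.397,0],
    [0.072,-0.397,0],
    [0.072,-0.397,0],
    [0.072,-0.397,0],
    [0,0,0],
    [0,0,0],
  ],
  hand=[0.4,0.4,0.4,0.4,0.4,0.4,0.4],
)

```text
clock: 8.78
position: [0.5606, -0.1606, 0.2006]
ee_rot: [-0.04, -0.089, 0.995, -0.003]
contact_force: [-2.4, 0.2, -0.5]
width: 0.0541
gripper_force: 64.1
```

```bash
sed -i 's/og=-.0045/og=-.009/' st.py; python3 st.py
```

```text
TCP u 8.2 v -0.1 z 190.6 mm
tongue u 56.9 v 0.5 z 0.1 mm
origin u 2.1 v 0.5 z 4.5 mm
roundend u -52.7 v 0.5 z 9.0 mm
tilt 4.640717224569296 yaw 10.267962668286946 roll 0.07311240761960838 F die [-2.3, 0.7, -0.5] t 8.7833 w 0.05405938242303861 64.11588549613953
```

Emit:
carry_out(
  linear=[
    [-0.0081,-0.0015,-0.0023],
    [-0.0081,-0.0015,-0.0023],
    [-0.0081,-0.0015,-0.0023],
    [-0.0081,-0.0015,-0.0023],
    [0,0,0],
    [0,0,0],
  ],
  angular=[
    [0.045,-0.249,0],
    [0.045,-0.249,0],
    [0.045,-0.249,0],
    [0.045,-0.249,0],
    [0,0,0],
    [0,0,0],
  ],
  hand=[0.4,0.4,0.4,0.4,0.4,0.4],
)

```text
clock: 9.28
position: [0.5455, -0.1635, 0.1966]
ee_rot: [0.001, -0.089, 0.996, 0.0]
contact_force: [0.0, 1.6, 3.4]
width: 0.0542
gripper_force: 68.4
```

```bash
python3 st.py; python3 -c "
from h import *
print(manip.get_state()['moment'])"
```

```text
TCP u -7.2 v -0.3 z 186.6 mm
tongue u 57.3 v 0.1 z 0.8 mm
origin u 2.3 v 0.1 z 0.6 mm
roundend u -52.7 v 0.1 z 0.5 mm
tilt -0.1478591509959786 yaw 10.264764313763152 roll 0.01809659992321774 F die [0.3, 1.6, 3.4] t 9.2833 w 0.05415854059706549 68.40042471885681
[ 0.43991211 -0.01745595  0.09438674]
```

Emit:
carry_out(
  linear=[
    [0,0,0],
    [0,0,0],
    [0,0,0],
    [0,0,0.02],
    [0,0,0.04],
    [0,0,0.04],
    [-0.023,-0.0042,0],
    [-0.023,-0.0042,0],
  ],
  angular=[
    [0,0,0],
    [0,0,0],
    [0,0,0],
    [0,0,0],
    [0,0,0],
    [0,0,0],
    [0,0,0],
    [0,0,0],
  ],
  hand=[0.8,1,1,1,1,0.7,0.3,0],
)

```text
clock: 9.95
position: [0.5215, -0.1682, 0.2473]
ee_rot: [0.002, -0.09, 0.996, -0.001]
contact_force: [0.4, -0.1, -1.8]
width: 0.0517
gripper_force: 0.0
```

Emit:
carry_out(
  linear=[
    [-0.023,-0.0042,0],
    [0,0,0],
    [0,0,0],
    [0,0,0],
    [0,0,0],
  ],
  angular=[
    [0,0,0],
    [0,0,0],
    [0,0,0],
    [0,0,0],
    [0,0,0],
  ],
  hand=[0,0,0,0,0],
)

```text
clock: 10.37
position: [0.51, -0.1701, 0.2456]
ee_rot: [0.0, -0.09, 0.996, 0.0]
contact_force: [1.3, 0.0, -0.3]
width: -0.0001
gripper_force: 0.0
```

```bash
python3 st.py
python3 - <<'E'
from h import *
s,w=grab("wrist","w6.png");s,c=grab("scene","s6.png")
a=w[60:420,120:420]
b=cv2.resize(c[250:355,290:415],None,fx=4,fy=4,interpolation=2)
o=np.zeros((420,800,3),np.uint8);o[:360,:300]=a;o[:,300:]=b
cv2.imwrite("pics/comp6.png",o[:,:,::-1])
E
```

```text
TCP u -43.2 v -0.5 z 235.6 mm
tongue u 20.9 v 0.1 z 49.6 mm
origin u -34.1 v 0.1 z 49.6 mm
roundend u -89.1 v 0.1 z 49.5 mm
tilt -0.05351212997494623 yaw 10.270231577645866 roll 0.052429686093029004 F die [1.3, -0.2, -0.3] t 10.3667 w -0.00014952632492506432 0.0
```

View pics/comp6.png

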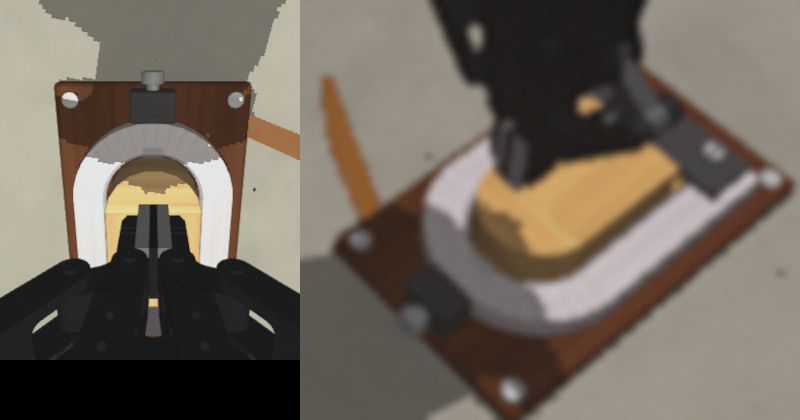

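The former lies in the pocket with its tongue under the keeper. The round end may still be propped on the plunger nose at crop (152,152). I'll press down with the closed fingertips.

Emit:
carry_out(
  linear=[
    [0,0,-0.024],
    [0,0,-0.024],
    [0,0,-0.006],
    [0,0,-0.004],
    [0,0,-0.004],
    [0,0,0],
  ],
  angular=[
    [0,0,0],
    [0,0,0],
    [0,0,0],
    [0,0,0],
    [0,0,0],
    [0,0,0],
  ],
  hand=[0,0,0,0,0,0],
)

```text
clock: 10.97
position: [0.51, -0.17, 0.2149]
ee_rot: [0.001, -0.09, 0.996, 0.0]
contact_force: [-0.1, -0.5, -0.1]
width: -0.0001
gripper_force: 0.0
```

Emit:
carry_out(
  linear=[
    [0,0,-0.004],
    [0,0,0],
    [0,0,0],
  ],
  angular=[
    [0,0,0],
    [0,0,0],
    [0,0,0],
  ],
  hand=[0,0,0],
)

```text
clock: 11.22
position: [0.5099, -0.17, 0.2132]
ee_rot: [0.001, -0.09, 0.996, 0.0]
contact_force: [0.5, 0.0, 0.6]
width: 0.0002
gripper_force: 0.0
```

Emit:
carry_out(
  linear=[
    [0,0,-0.004],
    [0,0,-0.002],
    [0,0,0],
    [0,0,0],
  ],
  angular=[
    [0,0,0],
    [0,0,0],
    [0,0,0],
    [0,0,0],
  ],
  hand=[0,0,0,0],
)

```text
clock: 11.55
position: [0.5098, -0.17, 0.2099]
ee_rot: [0.0, -0.09, 0.996, 0.0]
contact_force: [0.3, 0.2, 0.2]
width: -0.0
gripper_force: 0.1
```

Emit:
carry_out(
  linear=[
    [0,0,-0.003],
    [0,0,-0.002],
    [0,0,0],
    [0,0,0],
  ],
  angular=[
    [0,0,0],
    [0,0,0],
    [0,0,0],
    [0,0,0],
  ],
  hand=[0,0,0,0],
)

```text
clock: 11.88
position: [0.5097, -0.17, 0.2092]
ee_rot: [0.001, -0.09, 0.996, 0.0]
contact_force: [-3.7, 0.8, 14.0]
width: 0.0001
gripper_force: 7.0
```

Contact came at fingertip height 36.2 mm, which matches a seated top of 36 mm. I'll press a bit more to confirm, then lift away and check.

Emit:
carry_out(
  linear=[
    [0,0,-0.002],
    [0,0,-0.002],
    [0,0,0],
    [0,0,0],
  ],
  angular=[
    [0,0,0],
    [0,0,0],
    [0,0,0],
    [0,0,0],
  ],
  hand=[0,0,0,0],
)

```text
clock: 12.22
position: [0.5096, -0.17, 0.209]
ee_rot: [0.001, -0.09, 0.996, -0.0]
contact_force: [-7.3, 2.1, 28.0]
width: -0.0002
gripper_force: 13.7
```

Emit:
carry_out(
  linear=[
    [0,0,0.02],
    [0,0,0.06],
    [0,0,0.08],
    [0.04,0.007,0.08],
    [0.04,0.007,0.08],
    [0.04,0.007,0],
    [0,0,0],
    [0,0,0],
  ],
  angular=[
    [0,0,0],
    [0,0,0],
    [0,0,0],
    [0,0,0],
    [0,0,0],
    [0,0,0],
    [0,0,0],
    [0,0,0],
  ],
  hand=[0,0,0,0,0,0,0,0],
)

```text
clock: 12.88
position: [0.5674, -0.1597, 0.3597]
ee_rot: [0.0, -0.09, 0.996, 0.0]
contact_force: [-0.4, 0.7, -1.3]
width: 0.0
gripper_force: 0.0
```

Run:
```python
from h import *
s,w=grab("wrist","w7.png");print(s["position"],s["clock"])
np.save("w7.npy",np.r_[s["position"],s["ee_rot"]])
cv2.imwrite("pics/c7.png",cv2.resize(w[0:290,150:400],None,fx=2,fy=2,interpolation=3)[:,:,::-1])
```

```text
[ 0.56735776 -0.15971554  0.35966014] 12.8833
```

View pics/c7.png

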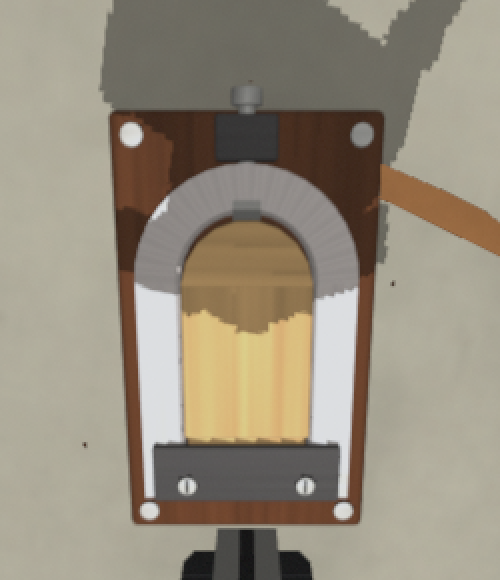

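The former sits in the pocket with an even gap all round. Its tongue is under the keeper (crop row 445) and the round end is below the plunger nose (247,210). It held firm under 28 N at the seated height, so I'm handing in.

```bash
python3 -c "
from rig import manip
print(manip.sign_off())"
```

```text
the job is handed in; nothing more can be done
None
```

I handed the job in at about 13 s: the round former appears fully seated, tongue under the keeper and round end past the plunger (top at 36 mm, firm under 28 N), and I never touched the square former; no verdict was returned.

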